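Refit the ribbed plate in the contact grill

TASK

Take the washed ribbed grill plate out of the dish rack and refit it in the open contact grill: with its front held up, hook its rear lip under the steel rail at the back, then rock the front down until the sprung catch clicks over it and the plate lies flat and locked. Let go of it and close the grill's lid fully, without shifting the other kitchenware on the worktop.

Things in the scene. Friction and masses are not known exactly. Their poses are not given: they have to be found in the camera images.
- grill: Small contact grill: black base 245 deep x 244 wide, steel lid standing open at its rear. Fixed. Origin on the worktop under the middle of the seated plate; axes: -x to the grill's front, +x to its rear (lid side), y along its width, z up. Sides of the plate well rise 6 above the seat and leave 4 clearance each side of the plate.
- grill_seat (a point): Point 60 above the worktop, over the grill's origin, same axes: where the middle of the plate's underside lies when the plate is home. The plate rests there on two cross bars, tops level with this point: the rear bar spans x = +61 to +74 from this point, the front bar x = -73 to -59; a 14 deep pocket lies behind the rear bar.
- grill_rail (a point): Middle of the steel rail (round bar, 8 diameter, 188 long, along the grill's y) at the rear of the plate well: 86 behind and 12.5 above grill_seat. The plate's lip goes under it from the front; a back wall stands 12 behind the rail's axis. At 30 degrees tilt there are about 5 to spare for the lip between rail and rear bar.
- catch (a joint): Sprung catch at the grill's front: two steel noses (20 wide, 65 left and right of the middle) bevelled 30 degrees from vertical, undersides 6.5 above the seat, tops 23.5. Value is how far it is pushed forward (m), 0 at rest, 11 mm at most. The plate's front feet push it about 6 mm (2 to 5 N sideways, roughly 10 N down on the plate) and it snaps back over them.
- lid (a joint): Grill lid: 0 closed, grows as it opens (rad), starts at 1.45 to 1.75. Stiff friction hinge (about 1 N m, lid 0.7 kg): it stays where it is left and has to be brought down all the way, about 4 N at the handle.
- lid_hinge (a point): Point on the lid's hinge axis (along the grill's y): 120 behind and 25 above grill_seat.
- lid_bar (a point): Middle of the lid's black handle bar: round, 18 diameter, 150 long, along the grill's y, with about 50 of free space between it and the lid's edge. With the lid closed it is 120 in front of and 40 above grill_seat; radius 240.5 about the hinge. Moves with the lid.
- plate_tab (a point): Centre of the plate's black lift tab, the place to grip: 50 wide (y), 8 thick, 33 high, in the middle of the front edge. Axes are the plate's: -x to its front, y along its width, z out of its ribbed face. The tab leans 20 degrees forward (to -x) from the plate's z; its centre is 74 in front of and 25 above the middle of the plate's underside. At the start it leans 35 degrees from vertical.
- plate_lip (a point): Middle of the end of the plate's rear lip (5 thick, 130 wide, 20 long, flush with the underside), 95 behind and 2.5 above the middle of the underside. Same axes. Plate: dark cast aluminium, 150 deep (x) x 180 wide x 10 thick (ribs 2 more), about 0.36 kg; it starts leaning in the rack, front edge up, 55 degrees from level.
- plate_front (a point): Middle of the plate's lower front edge, 75 in front of the middle of the underside, same axes. Two feet (28 wide, 5 thick, 65 left and right of the middle) stick out 8 farther to the front, for the catch.
- rack: Wooden dish rack, board 185 x 220 x 18, fixed. Origin under it at table height; axes like the plate's as it starts (same yaw, level): the plate leans on two dowels (90 apart) under it, lip down on the board against a 14 high toe bar on the +x side. Two ceramic side plates stand 45 and 90 farther to -x.
- mug_a: Beige stoneware mug, 80 diameter, 92 high; origin under its centre. Bystander.
- mug_b: Beige stoneware mug, 80 diameter, 92 high. Bystander.
- bowl: Dark blue bowl, 156 diameter, 75 high. Bystander.
- tumbler: Steel tumbler, 68 diameter, 95 high, between grill and rack. Bystander.
- soap: Amber soap bottle, 62 diameter, 160 high, left of the rack. Bystander.
- spatula: Spatula lying on the worktop to the robot's right. Bystander.

How it is judged (in metres and radians):
On the way, in this order (a step that is already met when the one before it is completed fails the run):
1. the plate's rear lip is under the rail, with the front still held up (plate tilted more than 10 degrees) (x of plate_lip in the frame of grill above 0.088 m and z of plate_lip in the frame of grill below 0.0705 m and y of plate_lip in the frame of grill between -0.012 and 0.012 m and angle between the y axis of plate_lip and the y axis of grill, either way round below 0.12 rad and angle between plate_front's own z axis and vertical above 0.175 rad), for 0.1 s.
2. the plate is rocked down flat on its seat and the catch has snapped back over its feet (x of plate_lip in the frame of grill above 0.088 m and z of plate_lip in the frame of grill between 0.055 and 0.0705 m and y of plate_lip in the frame of grill between -0.012 and 0.012 m and angle between the y axis of plate_lip and the y axis of grill, either way round below 0.12 rad and z of plate_front in the frame of grill below 0.0635 m and value of joint catch below 0.003 m and angle between plate_front's own z axis and vertical below 0.06 rad), for 0.2 s.
At the end, for the whole second after the job is handed in: Plate level within 3 degrees in the grill, rear lip under the rail (2 mm or more past its axis), front edge within 3.5 mm of the seat, catch sprung back to within 3 mm over the feet, lid shut within 0.06 rad, all staying so (all of step 2 and value of joint lid below 0.06 rad); the robot touches nothing.
It fails at once if a mug, bowl, tumbler, bottle or spatula is shifted more than 50 mm (distance of any of mug_a, mug_b, bowl, tumbler, soap, spatula from where it was at the start of the episode above 0.05 m).
It also fails if it takes over 69 s, if anything falls off the work surface, if the arm or the gripper's body presses on something with over 40 N, if the wrist force passes 120 N, or if a joint passes its speed limit or range.

ROBOT

A 6-joint arm with a two-finger parallel gripper is mounted at the origin on the work surface. World frame = base frame: x ahead of the robot, y to its left, z up, the work surface at z = 0. Lengths are in mm, angles in rad, forces in N, time in s.
With the tool pointing down it reaches from about 275 to 750 mm from the base axis. Payload 10.2 kg.
Tool frame: the origin (TCP) lies at the very end of the fingers, on their centre line; the grasp point (between the pads) lies 19 mm behind it; z points along the fingers, y is the line along which they close (so a half turn about z gives the same grasp; the last joint's range is limited). The gripper opens to 85 mm and grips with 20 to 120 N. Pads are 22 mm wide; open, the fingers measure 114 mm over their backs; the gripper's body (76 mm by 85 mm) begins 54 mm behind the grasp point. The pads swing forward as they close: fully open they stand 13 mm farther back than shut.
Start: joints at [-1.526, 0.313, 1.498, -0, 1.331, -0.223], TCP at [138.907, -506.296, 231.294] pointing down, gripper open.
Joint ranges: [-2.94, 2.94], [-0.97, 2.17], [0.19, 2.56], [-1.23, 4.37], [0.02, 3.11], [-2.88, 2.88]. Speed limits (rad/s): [2.39, 2.39, 3.01, 3.14, 3.14, 3.14].

INTERFACE

Orientations are given as a unit quaternion [w, x, y, z].
In Python, from rig import ctrl gives the robot as it stands.
- The arm moves only by the tool step_arm, never from a script. Its argument "increments" is a list of rows, each a list of 3 entries, a list of its own where there are three numbers: the shift along the tool's x, y, z in cm, then the turn, a rotation vector about the tool's x, y, z in degrees, then the opening in per cent of the stroke, from 0 (shut) to 100 (fully open). A call has 1 to 8 rows; each row is the pose to reach, as a shift and turn from the pose commanded when the call began, along the tool's axes at that moment; what a row does not reach only later rows make up. A row lasts 1/8 s, in which the tool goes at most 62.5 mm and 10.7 degrees, less where a joint would pass 70% of its speed; a pose out of reach is approached as far as the arm can. A call with a gripper value outside its range is refused whole. The fingers move at their own pace and stop on an object; "squeeze" is the grip in N (left out, the last holds). Time passes only in rows, so rows that repeat a pose let the fingers close. It gives the time, the measured TCP pose, the force, the opening and the grip force at its end, in the units of the state.
- ctrl.sense(): the state, without advancing time (a new reading comes with each control period).
- ctrl.capture(name): name is "scene" or "top" or "wrist"; returns a dict with "img" (420x560x3 uint8, red, green, blue), "fx", "fy", "cx", "cy" (pixels), "k1" (the pictures are not rectified: a ray, as slopes to the right and down, at radius r is drawn at 1 + k1 r^2 times it, then the intrinsics apply), "extrinsics" (4x4, takes a point from camera to world coordinates). Camera axes: x right, y down, z forward; pixel columns grow to the right and rows downward; lengths in mm; the calibration is good to about 2 mm. A picture is of the moment at which its call begins. There is no depth.
- ctrl.finish_job(): hands the job in; it is judged then, once.
The state is a dict: "time_s": time; "joints": joint angles; "dq": joint speeds; "tau": joint torques, N m; "eef_pos": TCP position; "ee_rot": TCP orientation; "force": force on the tool from outside, world axes, zero at the start; "wrist_torque": the same for the moment, N m; "grip_width": opening from 0.0 (shut) to 1.0 (fully open); "grip_force": force on a finger pad.
Only numpy, scipy, OpenCV 4.12 (cv2) and the standard library are available. Lean on these libraries where they do the work, as an engineer would, in place of code of your own. Each camera call takes 0.05 s, during which the arm holds its last target. There are 200 camera calls.

## Working session

There is one attempt and no reset: what is moved stays moved. The work goes in short steps, Python scripts to look and compute and a tool call to move; the robot and the scene stay as the last step left them, time stands still between calls to the robot, and variables do not carry over. Pictures are saved under pics/ and viewed, at most 10 in all, crops included, and the job is handed in when it is done.

Besides the shell and the picture viewer there is one more tool, called after "Emit:" by a JSON object that holds its "op" and its "data". step_arm: Moves the arm, as the interface text tells. Its arguments: {"type":"object","properties":{"increments":{"type":"array"},"squeeze":{"type":"number"}},"required":["increments"]}

```bash
ls; mkdir -p pics; cat > h.py <<'E'
import numpy as np, cv2
from rig import ctrl
from scipy.spatial.transform import Rotation as R
def snap(cam,name):
    c=ctrl.capture(cam); cv2.imwrite(f'pics/{name}.png',c['img'][:,:,::-1]); 
    np.savez(f'pics/{name}.npz',**{k:np.array(v) for k,v in c.items()}); return c
def load(name): return dict(np.load(f'pics/{name}.npz'))
def proj(c,P):
    P=np.atleast_2d(P); T=np.linalg.inv(c['extrinsics']); q=P@T[:3,:3].T+T[:3,3]
    s=q[:,:2]/q[:,2:]; s=s*(1+float(c['k1'])*(s**2).sum(1,keepdims=True))
    return s*[float(c['fx']),float(c['fy'])]+[float(c['cx']),float(c['cy'])]
def ray(c,uv):
    d=(np.array(uv,float)-[float(c['cx']),float(c['cy'])])/[float(c['fx']),float(c['fy'])]; s=d.copy()
    for _ in range(20): s=d/(1+float(c['k1'])*(s**2).sum())
    E=c['extrinsics']; return E[:3,3],E[:3,:3]@[*s,1]
def atz(c,uv,z):
    o,d=ray(c,uv); return o+d*(z-o[2])/d[2]
def tool():
    s=ctrl.sense(); w=s['ee_rot']; return np.array(s['eef_pos']),R.from_quat([w[1],w[2],w[3],w[0]])
E
python3 -c "
from h import *
a=snap('scene','s0');b=snap('top','t0')
for c in(a,b):print(c['fx'],c['k1'],np.round(c['extrinsics'],3).tolist())
print(ctrl.sense())"
```

```text
pics
409.6453899373305 -0.01565819088071653 [[-0.899, 0.372, -0.233, 876.029], [0.438, 0.766, -0.47, 549.561], [0.004, -0.524, -0.852, 1092.839], [0.0, 0.0, 0.0, 1.0]]
417.00082476424916 -0.12160156718311632 [[-0.019, -0.989, 0.144, 418.782], [-1.0, 0.02, 0.006, 1.887], [-0.009, -0.144, -0.99, 1329.804], [0.0, 0.0, 0.0, 1.0]]
{'time_s': 0.1, 'joints': array([-1.52640306e+00,  3.13387995e-01,  1.49833179e+00,  2.44706716e-05,
        1.33100702e+00, -2.23398723e-01]), 'dq': array([-3.41887233e-07, -2.79130494e-03, -1.73913469e-03, -2.85433142e-04,
       -4.14211976e-05,  5.86868532e-04]), 'tau': array([ 2.86199822e-03, -4.12903798e+01, -2.60144144e+01, -2.32633938e-04,
        3.01663931e-03,  7.57681960e-06]), 'eef_pos': array([ 138.90139024, -506.0643967 ,  230.80644118]), 'ee_rot': array([-5.63741362e-04,  9.91049545e-01,  1.33493361e-01,  6.25229207e-05]), 'force': array([0.36972716, 0.43811621, 0.53149744]), 'wrist_torque': array([-0.00539745, -0.03498298,  0.01290215]), 'grip_force': 0.0, 'grip_width': 0.9992783170000072}
```

View pics/s0.png

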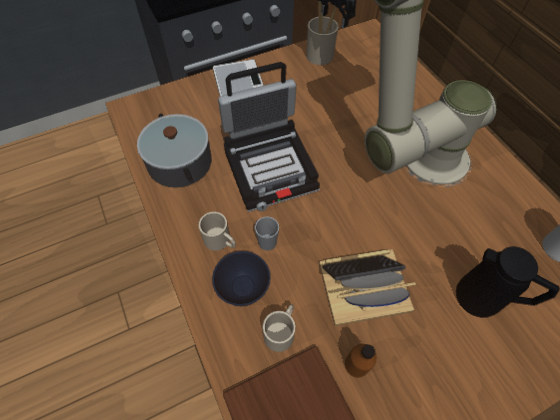

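View pics/t0.png

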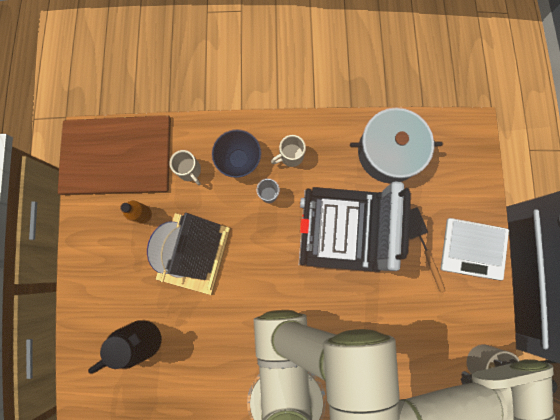

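The scene view shows the open grill at about (270,165), with its lid to the rear, and the rack at (365,285). In the top view the grill is at (345,230) with its rear toward -y. The plate is at (198,247) and the tumbler at (267,190). I'll zoom in on both.

```bash
python3 -c "
from h import *
b=cv2.imread('pics/t0.png')
cv2.imwrite('pics/c1.png',np.hstack([cv2.resize(b[195:305,130:240],(396,550),interpolation=2) if 0 else cv2.resize(b[200:300,140:240],(400,400),interpolation=2),cv2.resize(b[175:285,295:405],(400,400),interpolation=2)]))
b=cv2.imread('pics/s0.png')
cv2.imwrite('pics/c2.png',np.hstack([cv2.resize(b[240:340,315:415],(400,400),interpolation=2),cv2.resize(b[60:210,205:330],(400,480),interpolation=2)[:400] if 0 else cv2.resize(b[60:210,210:330],(400,500),interpolation=2)[100:500]]))
"
```

```text
(no output)
```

View pics/c1.png

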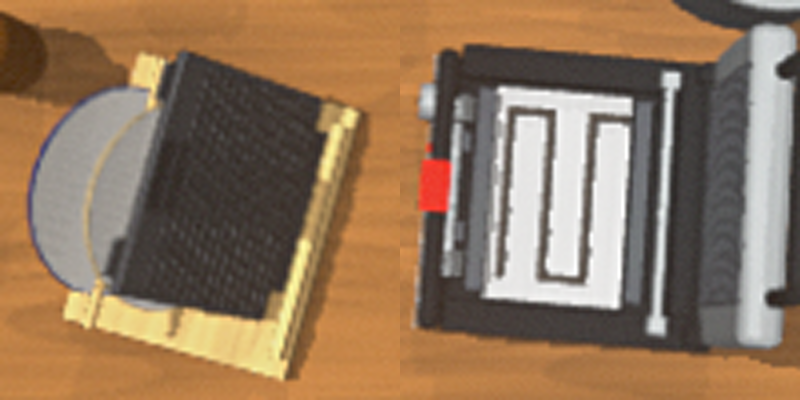

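View pics/c2.png

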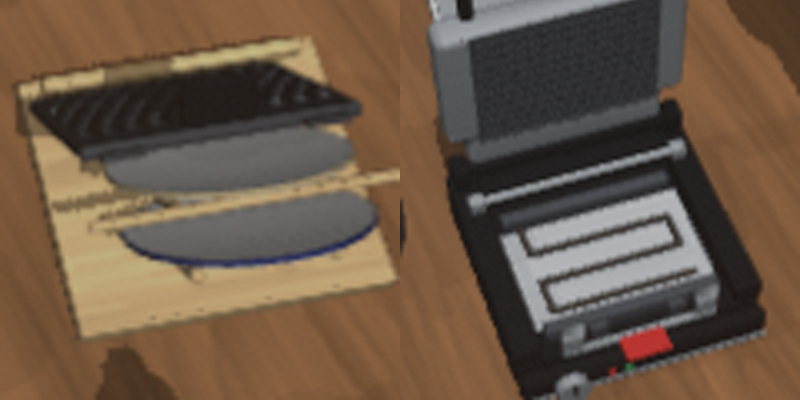

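The crops show the rail ends at top-view (369.8,196.5) and (365.4,265.8). The rack board corners are near (211,295), (156,279.5) and (231,228). The plate's raised front edge runs from (186,213) to (168,274). Next I'll turn these into poses.

```bash
cat > m.py <<'E'
from h import *
t=load('t0'); s=load('s0')
a=lambda u:np.array([140+u[0]*.25,200+u[1]*.25]); g=lambda u:np.array([295+(u[0]-400)*.275,175+u[1]*.275])
sa=lambda u:np.array([315+u[0]*.25,240+u[1]*.25]); sg=lambda u:np.array([210+(u[0]-400)*.3,60+(u[1]+100)*.3])
print('rail top',*[np.round(atz(t,g(u),72.5),1) for u in[(672,80),(656,328)]])
print('rail scene',*[np.round(atz(s,sg(u),72.5),1) for u in[(680,150),(476,203)]])
print('rack top',*[np.round(atz(t,a(u),18),1) for u in[(285,380),(65,318),(365,112),(140,52)]])
print('rack scene',*[np.round(atz(s,sa(u),18),1) for u in[(308,38),(16,85),(395,282),(80,338)]])
print('plate front topedge top',*[np.round(atz(t,a(u),162),1) for u in[(187,52),(118,300)]])
print('plate front lower edge scene',*[np.round(atz(s,sa(u),157),1) for u in[(360,112),(85,160)]])
E
python3 m.py
```

```text
rail top [ 628.7 -269.8   72.5] [ 421.4 -246.5   72.5]
rail scene [ 421.8 -240.9   72.5] [ 628.8 -266.5   72.5]
rack top [338.8 226.3  18. ] [388.4 401.5  18. ] [547.4 162.3  18. ] [598.9 343.5  18. ]
rack scene [342.1 231.   18. ] [551.3 170.5  18. ] [392.7 407.4  18. ] [601.4 347.1  18. ]
plate front topedge top [578.5 272.  162. ] [404.  319.7 162. ]
plate front lower edge scene [411.1 328.4 157. ] [579.7 281.1 157. ]
```

```bash
cat >> h.py <<'E'
def rel(p,M):
    p0,R0=tool(); return np.round(R0.inv().apply(np.array(p)-p0)/10,2),np.round((R0.inv()*R.from_matrix(M)).as_rotvec(degrees=True),1)
def ori(yaw,lean):
    """tool rot; yaw (deg) of plate x axis, lean (deg) of tab toward plate/rear +x from vertical"""
    y=np.radians(yaw);l=np.radians(lean);h=np.array([np.cos(y),np.sin(y),0]);k=np.array([0,0,1.])
    z=-(np.sin(l)*h+np.cos(l)*k); yy=np.cos(l)*h-np.sin(l)*k
    return np.c_[np.cross(yy,z),yy,z]
E
python3 -c "
from h import *
M=ori(-106,35); c=np.array([488.7,284,170.7]); 
print(rel(c-M[:,2]*90,M))"
```

```text
(array([ 51.95, -62.53,  -1.28]), array([34. ,  9.6, 30.4]))
```

Emit:
{"op": "step_arm", "data": {"increments": [[[10,-12,-4],[8,2,8],100],[[20,-24,-4],[16,4,15],100],[[30,-36,-4],[24,7,22],90],[[40,-48,-3],[34,9.6,30.4],80],[[52,-62.5,-1.3],[34,9.6,30.4],70],[[52,-62.5,-1.3],[34,9.6,30.4],60],[[52,-62.5,-1.3],[34,9.6,30.4],50],[[52,-62.5,-1.3],[34,9.6,30.4],50]]}}

```text
time_s: 1.1
eef_pos: [345.1, -51.4, 251.3]
ee_rot: [-0.297, 0.945, -0.134, 0.042]
force: [1.1, 1.0, -0.3]
grip_width: 0.501
grip_force: 0.0
```

```bash
python3 -c "
from h import *
M=ori(-106,35); c=np.array([488.7,284,170.7]); 
print(rel(c-M[:,2]*90,M))"
```

```text
(array([  4.5 , -25.06,  18.33]), array([ 0.1, -0.1, -0.1]))
```

Emit:
{"op": "step_arm", "data": {"increments": [[[4.5,-25,18.3],[0,0,0],50],[[4.5,-25,18.3],[0,0,0],50],[[4.5,-25,18.3],[0,0,0],50],[[4.5,-25,18.3],[0,0,0],50],[[4.5,-25,18.3],[0,0,0],50],[[4.5,-25,18.3],[0,0,0],50],[[4.5,-25,18.3],[0,0,0],50],[[4.5,-25,18.3],[0,0,0],50]]}}

```text
time_s: 2.1
eef_pos: [473.7, 230.7, 244.3]
ee_rot: [-0.297, 0.945, -0.134, 0.043]
force: [0.0, 0.4, -0.7]
grip_width: 0.502
grip_force: 0.0
```

```bash
python3 -c "
from h import *
M=ori(-106,35); c=np.array([488.7,284,170.7]); 
print(rel(c-M[:,2]*90,M))
w=snap('wrist','w1'); p,R0=tool(); print(p)
E=w['extrinsics'];print(w['fx'],w['k1'],R0.inv().apply(E[:3,3]-p),np.round(R0.as_matrix().T@E[:3,:3],2).tolist())
x,z=M[:,1]*np.cos(.611)-M[:,2]*np.sin(.611),0
print(np.round(proj(w,c),1))
h=np.array([np.cos(np.radians(-106)),np.sin(np.radians(-106)),0]);t=-M[:,2]
# tab box corners
for a in(-16.5,16.5):
  for b in(-25,25): print(a,b,np.round(proj(w,c+t*a+M[:,0]*b)[0],1))
"
```

```text
(array([-0.03, -0.31,  0.21]), array([ 0.1, -0.1, -0.1]))
[473.78326027 230.72038121 244.41816789]
303.5671537377447 0.015326585730286512 [  77.61021198    0.90595865 -143.56653456] [[-0.0, -0.95, -0.31], [1.0, 0.0, -0.0], [0.0, -0.31, 0.95]]
[[279.7 206.9]]
-16.5 -25 [280.1 227.7]
-16.5 25 [279.7 172.7]
16.5 -25 [279.6 243.4]
16.5 25 [279.1 181.8]
```

View pics/w1.png

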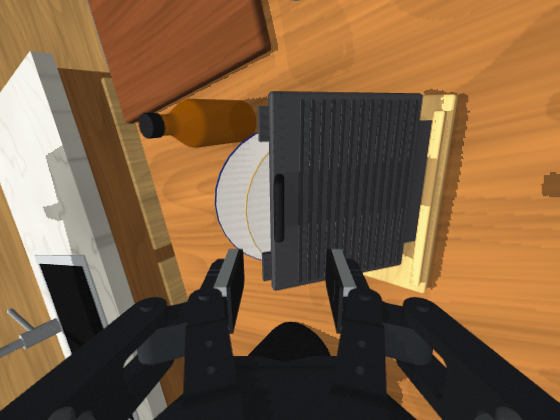

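The tab shows end-on at columns 275-284, rows 176-242, within about 2 mm of where I predicted it. It's safe to approach.

Emit:
{"op": "step_arm", "data": {"increments": [[[0.1,-0.3,1.5],[0,0,0],50],[[0.2,-0.3,3],[0,0,0],50],[[0.2,-0.3,4.5],[0,0,0],50],[[0.2,-0.3,6],[0,0,0],50],[[0.2,-0.3,7],[0,0,0],50],[[0.2,-0.3,7],[0,0,0],50]]}}

```text
time_s: 2.9
eef_pos: [487.1, 272.6, 188.0]
ee_rot: [-0.297, 0.945, -0.133, 0.042]
force: [-1.0, 0.1, 0.5]
grip_width: 0.5
grip_force: 0.0
```

```bash
python3 -c "
from h import *
M=ori(-106,35); c=np.array([488.7,284,170.7])+M[:,0]*2; 
print(rel(c+M[:,2]*8,M))
w=snap('wrist','w2')
cv2.imwrite('pics/w2c.png',cv2.resize(w['img'][100:400,150:450,::-1],(600,600)))"
```

```text
(array([0.04, 0.05, 2.87]), array([ 0.1,  0. , -0. ]))
```

View pics/w2c.png

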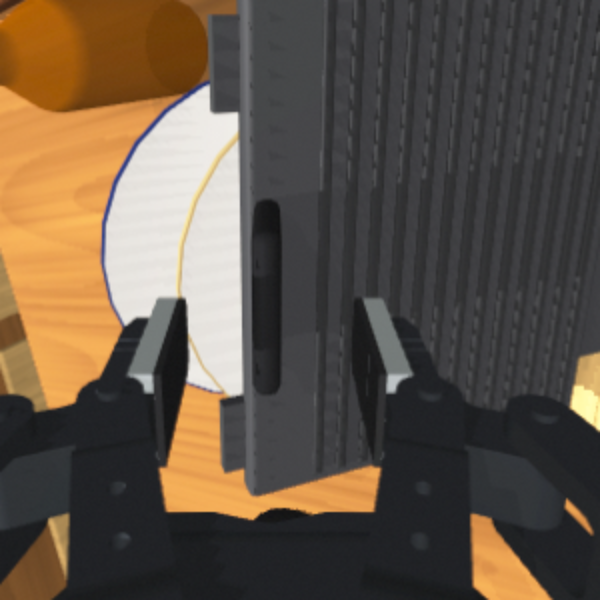

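The tab at crop column 267 sits midway between the pads (about 185 and 353). I'll advance and close.

Emit:
{"op": "step_arm", "data": {"increments": [[[0,0,1.5],[0,0,0],50],[[0,0,2.9],[0,0,0],50],[[0,0,2.9],[0,0,0],40],[[0,0,2.9],[0,0,0],20],[[0,0,2.9],[0,0,0],0],[[0,0,2.9],[0,0,0],0],[[0,0,2.9],[0,0,0],0],[[0,0,2.9],[0,0,0],0]], "squeeze": 80}}

```text
time_s: 3.95
eef_pos: [492.3, 288.4, 165.6]
ee_rot: [-0.297, 0.944, -0.133, 0.043]
force: [0.5, 2.4, 5.8]
grip_width: 0.075
grip_force: 80.6
```

```bash
python3 -c "
from h import *
p,r=tool();print(p,ctrl.sense()['grip_width'])
M=ori(-106,35);h=np.array([np.cos(np.radians(-106)),np.sin(np.radians(-106)),0])
for q in([0,0,150]-h*40+p,[0,0,150]-h*20+p): print(rel(q,M))"
```

```text
[492.30400969 288.36794458 165.58885607] 0.07545827679461298
(array([  0.02, -11.87, -10.  ]), array([ 0. , -0.1,  0. ]))
(array([  0.02, -10.23, -11.15]), array([ 0. , -0.1,  0. ]))
```

Emit:
{"op": "step_arm", "data": {"increments": [[[0,-0.6,-0.8],[0,0,0],0],[[0,-1.7,-2.5],[0,0,0],0],[[0,-3.4,-4.9],[0,0,0],0],[[0,-5.1,-7.4],[0,0,0],0],[[0,-6.9,-9.8],[0,0,0],0],[[0,-8.6,-12.3],[0,0,0],0],[[0,-8.6,-12.3],[0,0,0],0]]}}

```text
time_s: 4.82
eef_pos: [492.2, 288.1, 316.3]
ee_rot: [-0.297, 0.945, -0.133, 0.044]
force: [-0.4, -0.5, -2.7]
grip_width: 0.074
grip_force: 79.7
```

```bash
cat > g.py <<'E'
from h import *
c=snap('scene','s2'); w=snap('wrist','w3')
p,r=tool(); print(p)
cv2.imwrite('pics/c3.png',np.hstack([cv2.resize(c['img'][150:350,250:450,::-1],(400,400)),cv2.resize(w['img'][60:360,130:430,::-1],(400,400))]))
E
python3 g.py
```

```text
[491.37035671 288.07677328 313.3376889 ]
```

View pics/c3.png

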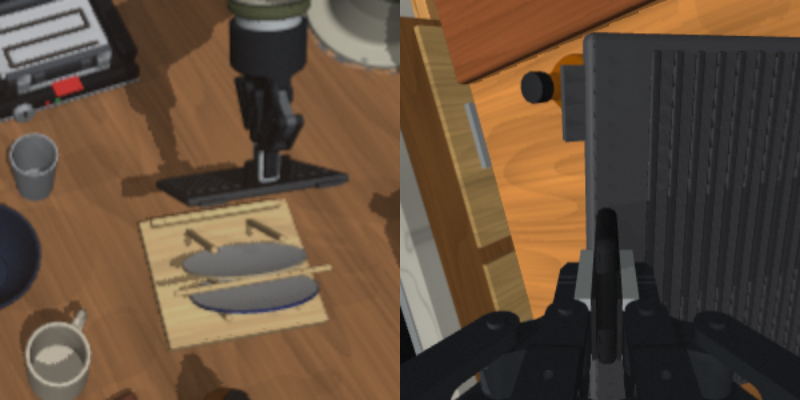

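The plate is gripped and clear of the rack, and the ceramic side plates are undisturbed. Next I'll check the plate's pose in the hand against the nominal grasp.

```bash
cat > fit.py <<'E'
from h import *
from scipy.optimize import least_squares
w=load('w3'); s20,c20=np.sin(np.radians(20)),np.cos(np.radians(20))
p,r=tool()
def plate_pts(P,q): # q: dx,dz,pitch(deg about tool x), yaw(deg about tool z)
    P=np.array(P,float)-[-74,0,25]
    T=np.c_[P[:,1],c20*P[:,0]+s20*P[:,2],s20*P[:,0]-c20*P[:,2]]
    T=R.from_euler('xz',[q[2],q[3]],degrees=True).apply(T)
    return T+[q[0],0,-q[1]]
F=[(-75,90,10),(-83,79,5),(-83,51,5),(-74-.342*16.5,25,25+.94*16.5)]
U=np.array([(271,86.5),(251.5,109),(253.7,165),(284.5,216)])
E=lambda q:proj(w,p+r.apply(plate_pts(F,q)))-U
print(np.round(E([0,8,0,0]),1).tolist())
s=least_squares(lambda q:np.r_[E(q).ravel(),(q-np.array([0,8,0,0]))*[.3,.3,.7,.7]],[0,8,0,0]);print(np.round(s.x,2),np.round(E(s.x),1).tolist())
E
python3 fit.py
```

```text
[[0.2, -7.9], [0.8, -5.0], [0.4, -2.4], [-0.3, 19.9]]
[ -1.85 -14.39   1.81  -1.22] [[-2.4, -0.1], [1.1, -0.4], [1.4, -5.3], [-0.2, 5.2]]
```

```bash
sed -i 's/(-74-.342\*16.5,25,25+.94\*16.5)/(-74+.342*16.5,25,25-.94*16.5)/' fit.py; python3 fit.py
```

```text
[[0.2, -7.9], [0.8, -5.0], [0.4, -2.4], [-0.1, -5.1]]
[-2.54  6.93  0.08 -0.18] [[-0.3, -1.7], [0.6, 0.7], [0.4, 2.3], [-0.3, -1.3]]
```

```bash
cat > gg.py <<'E'
from h import *
exec(open('m.py').read().split("print('rail top'")[0].split('\n',1)[1])
yaw=-96.75; gx=np.array([np.cos(np.radians(yaw)),np.sin(np.radians(yaw)),0]);gy=np.array([-gx[1],gx[0],0]); O=np.array([525.2,-255.9,0])-86*gx
if __name__=='__main__':
  print(O)
  def G(P):
    d=P-O; return np.round([d@gx,d@gy,P[2]],1)
  for n,u,z in[('fbar',(482,190),60),('fbarL',(467,190),60),('fbarR',(497,190),60),('rbar',(642,200),60),('wellL',(560,88),60),('wellR',(553,305),60),('cross',(453,190),75),('noseA',(464,108),83),('noseB',(455,262),83),('red',(433,185),70),('base fl',(437,52),60),('base fr',(417,326),60)]:
    print(n,G(atz(t,g(u),z)))
  for n,u,z in[('rbar',(585,200),60),('noseA',(572,342),83),('noseB',(706,295),83),('cross',(640,320),75)]: print('sc',n,G(atz(s,sg(u),z)))
E
python3 gg.py
```

```text
[ 535.30821618 -170.4961127     0.        ]
fbar [-63.6  -2.5  60. ]
fbarL [-76.2  -3.7  60. ]
fbarR [-51.   -1.3  60. ]
rbar [71.6  2.  60. ]
wellL [-4.9 90.6 60. ]
wellR [  3.8 -92.8  60. ]
cross [-88.7  -6.4  75. ]
noseA [-86.1  61.8  83. ]
noseB [-82.2 -66.2  83. ]
red [-105.4   -3.3   70. ]
base fl [-111.8  111.3   60. ]
base fr [-107.5 -120.9   60. ]
sc rbar [63.6  1.1 60. ]
sc noseA [-104.9   69.    83. ]
sc noseB [-96.  -62.1  83. ]
sc cross [-97.2   1.9  75. ]
```

```bash
cat > tgt.py <<'E'
from h import *
yaw=-96.; O=np.array([525.2,-255.9,0.])
gx=np.array([np.cos(np.radians(yaw)),np.sin(np.radians(yaw)),0]);gy=np.array([-gx[1],gx[0],0]);O=O-86*gx
TIP=np.array([-74+7*.342,2.5,25-7*.94])
def pose(th,xL,c,back=0,up=0,tip=TIP):
    a=np.radians(th); d=np.array([np.cos(a),-np.sin(a)]); n=np.array([np.sin(a),np.cos(a)])
    q=np.array([74,60])+c*n; e=q+d*(xL-q[0])/d[0]   # lip end, underside
    e=e-back*d
    m=e+(tip[0]-95)*d+tip[2]*n
    return O+gx*m[0]+gy*tip[1]+[0,0,m[1]+up], ori(yaw,th-20)
def lip():
    p,r=tool(); M=r.as_matrix(); px=np.cos(np.radians(20))*M[:,1]+np.sin(np.radians(20))*M[:,2]; pz=np.sin(np.radians(20))*M[:,1]-np.cos(np.radians(20))*M[:,2]
    L=p+px*(95-TIP[0])+M[:,0]*-TIP[1]+pz*(2.5-TIP[2]);d=L-O
    return np.round([d@gx,d@gy,L[2]],1),np.round(np.degrees(np.arccos(pz[2])),1)
E
python3 -c "
from tgt import *
print(lip(),rel(*pose(30,90.5,3,100,60)), pose(30,90.5,3,100,60)[0])"
```

```text
(array([-370.2, -107.6,  168. ]), np.float64(54.8)) (array([ 14.76,  27.41, -12.97]), array([-24.7,  -3.8,  -9.4])) [550.38754226 -40.1734738  263.19301011]
```

Emit:
{"op": "step_arm", "data": {"increments": [[[1,2,-1],[-2,0,-1],0],[[3,5.5,-3],[-5,-0.8,-2],0],[[5.5,10,-5],[-9,-1.5,-3.5],0],[[8,15,-7],[-13,-2.2,-5],0],[[10.5,20,-9.5],[-18,-3,-7],0],[[13,24,-11.5],[-22,-3.5,-8.5],0],[[14.5,27,-12.7],[-24.7,-3.8,-9.4],0],[[14.8,27.4,-13],[-24.7,-3.8,-9.4],0]]}}

```text
time_s: 5.92
eef_pos: [551.1, -42.1, 263.0]
ee_rot: [-0.088, 0.995, -0.053, 0.004]
force: [0.2, 0.3, -2.8]
grip_width: 0.072
grip_force: 79.7
```

```bash
python3 -c "
from tgt import *
print(lip(),rel(*pose(30,90.5,3,45,0)),tool()[0],rel(*pose(30,90.5,3,45,30)))"
```

```text
(array([  6.8,   0.5, 165.6]), np.float64(30.1)) (array([-0.07,  6.04,  7.79]), array([-0.1,  0.1, -0.1])) [551.05527025 -42.1193927  263.00978732] (array([-0.07,  5.51,  4.84]), array([-0.1,  0.1, -0.1]))
```

Emit:
{"op": "step_arm", "data": {"increments": [[[0,1,1],[0,0,0],0],[[0,2,2],[0,0,0],0],[[0,3,3],[0,0,0],0],[[0,4,4],[0,0,0],0],[[0,5,5],[0,0,0],0],[[0,5.8,6.3],[0,0,0],0],[[0,5.8,6.3],[0,0,0],0]]}}

```text
time_s: 6.8
eef_pos: [546.3, -85.9, 191.4]
ee_rot: [-0.088, 0.995, -0.052, 0.005]
force: [0.6, 0.2, -3.0]
grip_width: 0.073
grip_force: 79.6
```

```bash
python3 -c "
from tgt import *
print(lip(),rel(*pose(30,90.5,3,45,0)))
c=snap('scene','s4');t=snap('top','t4')
cv2.imwrite('pics/c4.png',np.hstack([cv2.resize(c['img'][90:220,205:335,::-1],(400,400),interpolation=2),cv2.resize(t['img'][175:285,295:405,::-1],(400,400),interpolation=2)]))"
```

```text
(array([50.8,  0.7, 93.9]), np.float64(30.2)) (array([-0.07,  0.44,  1.52]), array([-0.2, -0. , -0. ]))
```

View pics/c4.png

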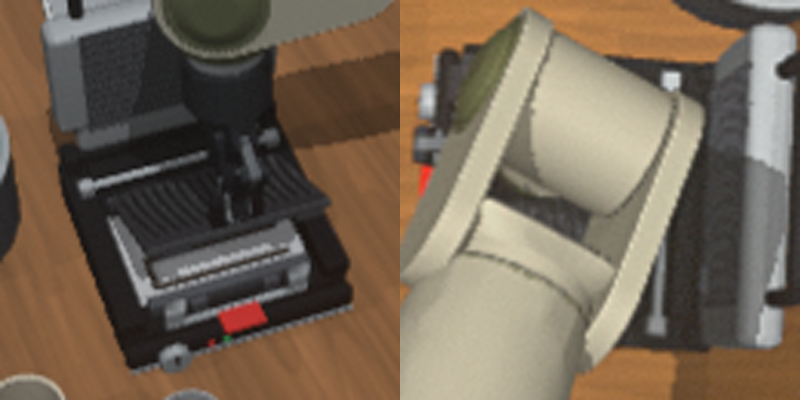

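The scene view shows the plate tilted over the well. Its near edge runs from about crop (128,250) to (330,208), and the rail's left end is at (88,186). I'll compare that with the model's prediction in the same picture.

```bash
python3 -c "
from tgt import *
c=load('s4');p,r=tool();M=r.as_matrix();s,k=np.sin(np.radians(20)),np.cos(np.radians(20))
px=k*M[:,1]+s*M[:,2];pz=s*M[:,1]-k*M[:,2];py=M[:,0]
cr=lambda P:np.round((proj(c,P)[0]-[205,90])/.325,0)
for P in[(-75,90,0),(-75,-90,0),(-75,90,10),(-75,-90,10),(75,90,10),(75,-90,10),(-83,79,5),(-83,-79,5)]:
  q=np.array(P)-TIP; print('plate',P,cr(p+px*q[0]+py*q[1]+pz*q[2]))
for P in[(86,104,72.5),(86,-104,72.5),(-90,65,83),(-90,-65,83),(-109,122,60),(-109,-122,60)]: print('grill',P,cr(O+gx*P[0]+gy*P[1]+[0,0,P[2]]))
"
```

```text
plate (-75, 90, 0) [148. 257.]
plate (-75, -90, 0) [333. 204.]
plate (-75, 90, 10) [146. 247.]
plate (-75, -90, 10) [332. 194.]
plate (75, 90, 10) [108. 194.]
plate (75, -90, 10) [277. 148.]
plate (-83, 79, 5) [161. 252.]
plate (-83, -79, 5) [325. 205.]
grill (86, 104, 72.5) [ 86. 187.]
grill (86, -104, 72.5) [272. 136.]
grill (-90, 65, 83) [176. 302.]
grill (-90, -65, 83) [300. 266.]
grill (-109, 122, 60) [127. 348.]
grill (-109, -122, 60) [359. 278.]
```

Plate and rail both match within about 2 mm. I'll lower the plate to the entry line, then slide the lip in.

Emit:
{"op": "step_arm", "data": {"increments": [[[0,0.4,1.5],[0,0,0],0],[[0,0.4,1.5],[0,0,0],0],[[-0.1,1.3,1.85],[0,0,0],0],[[-0.1,2.3,2.2],[0,0,0],0],[[-0.1,3.0,2.45],[0,0,0],0],[[-0.1,3.5,2.65],[0,0,0],0],[[-0.1,3.5,2.65],[0,0,0],0]]}}

```text
time_s: 7.78
eef_pos: [542.6, -115.6, 160.2]
ee_rot: [-0.088, 0.995, -0.052, 0.006]
force: [-0.5, 0.2, -3.4]
grip_width: 0.074
grip_force: 79.7
```

```bash
python3 -c "
from tgt import *
print(lip(),rel(*pose(30,90.5,3)),ctrl.sense()['force'],ctrl.sense()['wrist_torque'])"
```

```text
(array([80.8,  0.3, 62.8]), np.float64(30.1)) (array([-0.02,  1.18,  0.5 ]), array([-0.1, -0.1, -0. ])) [-0.51428093  0.20838431 -3.36443019] [-0.02745234 -0.01966066  0.03942749]
```

Emit:
{"op": "step_arm", "data": {"increments": [[[0,0.4,0.15],[0,0,0],0],[[0,0.8,0.3],[0,0,0],0],[[0,1.2,0.45],[0,0,0],0],[[0,1.2,0.45],[0,0,0],0],[[0,1.2,0.45],[0,0,0],0]]}}

```text
time_s: 8.4
eef_pos: [541.6, -126.2, 153.9]
ee_rot: [-0.088, 0.995, -0.052, 0.006]
force: [0.6, -0.6, -3.1]
grip_width: 0.074
grip_force: 79.7
```

```bash
python3 -c "
from tgt import *
print(lip(),rel(*pose(30,91.5,3)),ctrl.sense()['force'],ctrl.sense()['wrist_torque'])"
```

```text
(array([91.4,  0.5, 56.5]), np.float64(30.1)) (array([-0.03,  0.13,  0.11]), array([-0.1, -0.1,  0. ])) [ 0.63299347 -0.55776572 -3.07722797] [ 0.01802973 -0.01350962 -0.01425874]
```

Emit:
{"op": "step_arm", "data": {"increments": [[[0,0.1,0.05],[0,0,0],0],[[0,0.2,0.1],[0,0,0],0],[[0,0.3,0.1],[0,0,0],0],[[0,0.3,0.1],[0,0,0],0]]}}

```text
time_s: 8.9
eef_pos: [541.3, -129.1, 152.4]
ee_rot: [-0.088, 0.995, -0.052, 0.006]
force: [-0.4, -0.4, -3.0]
grip_width: 0.076
grip_force: 79.7
```

```bash
python3 -c "
from tgt import *
print(lip(),ctrl.sense()['force'],ctrl.sense()['wrist_torque'])
p0=pose(30,94,3)
for th,x,c in[(30,94,3),(20,94,2),(12,94.5,1.5)]: print(th,rel(*pose(th,x,c)))"
```

```text
(array([94.4,  0.5, 55. ]), np.float64(30.1)) [-0.39304107 -0.37657561 -2.99098882] [-0.03448577 -0.01853291 -0.00222823]
30 (array([-0.03,  0.09,  0.1 ]), array([-0.1, -0.1,  0. ]))
20 (array([-0.03, -1.02,  2.54]), array([-10.1,  -0.1,   0. ]))
12 (array([-0.04, -1.5 ,  4.59]), array([-18.1,  -0.1,   0. ]))
```

Emit:
{"op": "step_arm", "data": {"increments": [[[0,0.1,0.05],[0,0,0],0],[[0,0.2,0.1],[0,0,0],0],[[0,0.3,0.1],[0,0,0],0],[[0,0.3,0.1],[0,0,0],0]]}}

```text
time_s: 9.4
eef_pos: [541.0, -131.9, 150.8]
ee_rot: [-0.088, 0.995, -0.052, 0.006]
force: [0.3, -0.2, -2.3]
grip_width: 0.076
grip_force: 79.7
```

Emit:
{"op": "step_arm", "data": {"increments": [[[0,0.1,0.05],[0,0,0],0],[[0,0.2,0.05],[0,0,0],0],[[0,0.3,0.1],[0,0,0],0],[[0,0.3,0.1],[0,0,0],0]]}}

```text
time_s: 9.9
eef_pos: [540.8, -134.0, 149.5]
ee_rot: [-0.089, 0.995, -0.052, 0.006]
force: [0.8, 5.1, -0.8]
grip_width: 0.072
grip_force: 79.8
```

```bash
python3 -c "
from tgt import *
print(lip(),ctrl.sense()['force'],ctrl.sense()['wrist_torque'])
c=snap('scene','s5');w=snap('wrist','w5')
cv2.imwrite('pics/c5.png',np.hstack([cv2.resize(c['img'][110:210,215:315,::-1],(400,400),interpolation=2),cv2.resize(w['img'][:,140:560,::-1],(400,400),interpolation=2)]))"
```

```text
(array([99.1,  0.5, 51.9]), np.float64(30.2)) [ 0.75095354  5.1497227  -0.81385513] [ 1.0928204  -0.20680893 -0.06696965]
```

View pics/c5.png

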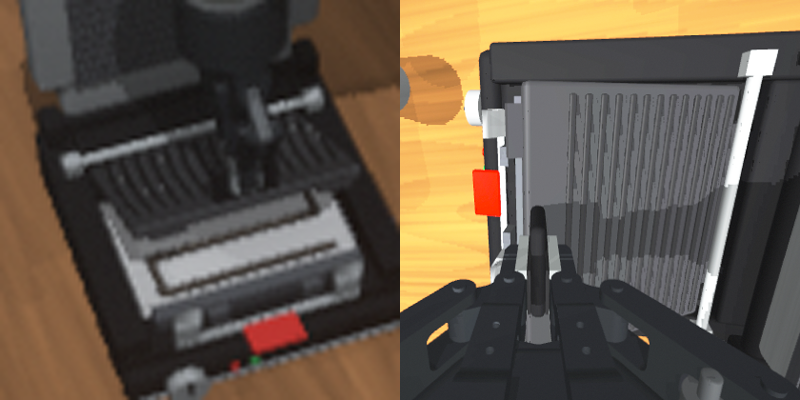

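Contact came at about 5 N, with the plate's rear edge against the rail (wrist crop around (740,90)) and the lip under it. That puts the rail some 3 mm behind my estimate. I'll shift the model by that, back off slightly and rock down.

```bash
sed -i 's/;O=O-86\*gx/;O=O-83*gx/' tgt.py; python3 -c "
from tgt import *
print(lip())
for th,x,c in[(30,93.5,2.5),(26,93.5,2.5),(22,94,2.5),(18,94,2.),(14,94.5,2.),(10,94.5,1.5),(6,95,1)]: print(th,*rel(*pose(th,x,c)))"
```

```text
(array([96.1,  0.5, 51.9]), np.float64(30.2))
30 [-0.03 -0.19 -0.11] [-0.2 -0.1  0. ]
26 [-0.03 -0.7   0.8 ] [-4.2 -0.1  0. ]
22 [-0.03 -1.08  1.75] [-8.2 -0.1  0. ]
18 [-0.04 -1.42  2.78] [-12.2  -0.1   0. ]
14 [-0.04 -1.64  3.78] [-16.2  -0.1   0. ]
10 [-0.04 -1.82  4.85] [-20.2  -0.1   0. ]
6 [-0.04 -1.87  5.92] [-24.2  -0.1   0. ]
```

Emit:
{"op": "step_arm", "data": {"increments": [[[0,-0.2,-0.1],[0,0,0],0],[[0,-0.45,0.35],[-2,0,0],0],[[0,-0.7,0.8],[-4.2,0,0],0],[[0,-0.9,1.25],[-6.2,0,0],0],[[0,-1.1,1.75],[-8.2,0,0],0],[[0,-1.1,1.75],[-8.2,0,0],0],[[0,-1.1,1.75],[-8.2,0,0],0]]}}

```text
time_s: 10.88
eef_pos: [542.3, -120.8, 134.1]
ee_rot: [-0.017, 0.998, -0.052, 0.002]
force: [0.5, 0.2, -2.1]
grip_width: 0.073
grip_force: 79.6
```

```bash
python3 -c "
from tgt import *
print(lip(),ctrl.sense()['force'],ctrl.sense()['wrist_torque'])
for th,x,c in[(22,94,2.5),(18,94,2.),(14,94.5,2.),(10,94.5,1.5),(6,95,1)]: print(th,*rel(*pose(th,x,c)))"
```

```text
(array([95.5,  0.6, 57.2]), np.float64(21.9)) [ 0.51263838  0.1579154  -2.10008809] [ 0.3344132  -0.14898771  0.03197141]
22 [-0.04 -0.05  0.01] [ 0.1 -0.1  0. ]
18 [-0.04 -0.53  0.97] [-3.9 -0.1 -0. ]
14 [-0.05 -0.89  1.93] [-7.9 -0.1 -0. ]
10 [-0.05 -1.23  2.96] [-11.9  -0.1  -0. ]
6 [-0.05 -1.43  4.01] [-15.9  -0.1  -0. ]
```

Emit:
{"op": "step_arm", "data": {"increments": [[[0,-0.3,0.5],[-2,0,0],0],[[0,-0.5,1.0],[-4,0,0],0],[[0,-0.7,1.45],[-6,0,0],0],[[0,-0.9,1.95],[-8,0,0],0],[[0,-1.05,2.45],[-10,0,0],0],[[0,-1.2,2.95],[-12,0,0],0],[[0,-1.2,2.95],[-12,0,0],0]]}}

```text
time_s: 11.75
eef_pos: [543.6, -107.3, 104.6]
ee_rot: [0.088, 0.995, -0.052, -0.004]
force: [-0.0, 0.8, -4.0]
grip_width: 0.072
grip_force: 79.7
```

```bash
python3 -c "
from tgt import *
print(lip(),ctrl.sense()['force'],ctrl.sense()['wrist_torque'])
for th,x,c in[(8,95,1.),(6,95,1.),(4,95,.5),(2,95,0),(0,95,0),(0,95,-2)]: print(th,*rel(*pose(th,x,c)))"
```

```text
(array([94.7,  0.6, 60.3]), np.float64(9.9)) [-0.02400703  0.76934152 -4.04129178] [ 0.34045752 -0.05281752  0.02071986]
8 [-0.03 -0.16  0.49] [-1.9 -0.1  0. ]
6 [-0.03 -0.38  0.96] [-3.9 -0.1  0. ]
4 [-0.03 -0.59  1.48] [-5.9 -0.1  0. ]
2 [-0.03 -0.78  2.01] [-7.9 -0.1  0. ]
0 [-0.03 -0.94  2.49] [-9.9 -0.1  0. ]
0 [-0.03 -0.98  2.69] [-9.9 -0.1  0. ]
```

Emit:
{"op": "step_arm", "data": {"increments": [[[0,-0.2,0.5],[-2,0,0],0],[[0,-0.4,0.95],[-4,0,0],0],[[0,-0.6,1.5],[-6,0,0],0],[[0,-0.8,2.0],[-8,0,0],0],[[0,-0.8,2.0],[-8,0,0],0]]}}

```text
time_s: 12.38
eef_pos: [544.5, -103.5, 84.1]
ee_rot: [0.157, 0.986, -0.052, -0.007]
force: [1.3, 0.2, -1.5]
grip_width: 0.074
grip_force: 79.9
```

```bash
python3 -c "
from tgt import *
print(lip(),ctrl.sense()['force'],ctrl.sense()['wrist_torque'])
for th,x,c in[(2,95,0),(0,95,0),(0,95,-2)]: print(th,*rel(*pose(th,x,c)))"
```

```text
(array([95.4,  0.9, 62.6]), np.float64(1.9)) [ 1.33375797  0.17037585 -1.54679548] [ 0.23440448 -0.10671437 -0.03310388]
2 [-0.08 -0.04  0.05] [ 0.1 -0.2 -0. ]
0 [-0.08 -0.27  0.51] [-1.9 -0.2 -0. ]
0 [-0.08 -0.33  0.7 ] [-1.9 -0.2 -0. ]
```

Emit:
{"op": "step_arm", "data": {"increments": [[[0,-0.15,0.25],[-1,0,0],0],[[0,-0.3,0.5],[-2,0,0],0],[[0,-0.3,0.6],[-2,0,0],0],[[0,-0.3,0.7],[-2,0,0],0],[[0,-0.3,0.7],[-2,0,0],0]]}}

```text
time_s: 13.0
eef_pos: [544.6, -102.9, 79.6]
ee_rot: [0.175, 0.983, -0.052, -0.007]
force: [-11.2, 8.4, 28.8]
grip_width: 0.076
grip_force: 84.6
```

```bash
python3 -c "
from tgt import *
print(lip(),ctrl.sense()['force'],ctrl.sense()['wrist_torque'])
print(rel(*pose(0,95,0)))"
```

```text
(array([95.5,  0.8, 64.3]), np.float64(0.3)) [-11.17304018   8.40548908  28.79020816] [-0.0232087   1.87359983 -0.6346158 ]
(array([-0.08, -0.08,  0.09]), array([ 0.2, -0.2, -0.1]))
```

Emit:
{"op": "step_arm", "data": {"increments": [[[-0.1,0,0],[0,0,0],0],[[-0.2,0,0],[0,0,0],0],[[-0.2,0,0.1],[0,0,0],0],[[-0.2,0,0.1],[0,0,0],0]]}}

```text
time_s: 13.5
eef_pos: [544.6, -103.0, 79.6]
ee_rot: [0.175, 0.983, -0.052, -0.004]
force: [-2.2, 9.7, 29.8]
grip_width: 0.072
grip_force: 84.8
```

```bash
python3 -c "
from tgt import *
print(lip(),ctrl.sense()['force'],ctrl.sense()['wrist_torque'])
a=load('s0')
b=snap('scene','s6');w=snap('wrist','w6')"
```

```text
(array([95.5,  1.1, 64.2]), np.float64(0.6)) [-2.23164053  9.66496755 29.75112829] [ 0.27219229  0.83480612 -0.25035304]
```

Emit:
{"op": "step_arm", "data": {"increments": [[[0,0.05,-0.2],[0,0,0],0],[[0,0.1,-0.4],[0,0,0],0],[[0,0.15,-0.6],[0,0,0],0],[[0,0.15,-0.6],[0,0,0],0]]}}

```text
time_s: 14.1
eef_pos: [541.8, -102.3, 81.0]
ee_rot: [0.174, 0.983, -0.052, -0.009]
force: [-0.2, 0.1, -3.3]
grip_width: 0.072
grip_force: 79.6
```

```bash
python3 -c "
from tgt import *
print(lip(),ctrl.sense()['force'],ctrl.sense()['wrist_torque'])
snap('wrist','w7')"
```

```text
(array([95.2, -2.1, 65.3]), np.float64(0.1)) [-0.18734551  0.12212537 -3.27515462] [ 0.57542877 -0.01911916  0.03489189]
```

Emit:
{"op": "step_arm", "data": {"increments": [[[0,0.05,-0.15],[0,0,0],0],[[0,0.1,-0.3],[0,0,0],0],[[0,0.1,-0.3],[0,0,0],0]]}}

```text
time_s: 14.52
eef_pos: [541.7, -101.7, 81.6]
ee_rot: [0.173, 0.984, -0.051, -0.009]
force: [8.7, -2.9, -28.3]
grip_width: 0.071
grip_force: 78.1
```

```bash
python3 -c "
from tgt import *
print(lip(),ctrl.sense()['force'],ctrl.sense()['wrist_torque'])
for n in('w7','w6'):
  w=load(n);cv2.imwrite('pics/x.png',0*w['img'])
  im=w['img'];
w8=snap('wrist','w8')
cv2.imwrite('pics/c8.png',np.hstack([cv2.resize(load('w6')['img'][20:320,130:330,::-1],(400,600),interpolation=2),cv2.resize(w8['img'][20:320,130:330,::-1],(400,600),interpolation=2)]))"
```

```text
(array([94.5, -2.2, 65.5]), np.float64(0.1)) [  8.72787249  -2.90972108 -28.32511593] [ 1.33681598 -1.65757549  0.50440991]
```

The plate is locked: it rises only 2 mm and then holds against a 28 N pull. I'll relax the load, release and back off along the tab.

Emit:
{"op": "step_arm", "data": {"increments": [[[0,-0.1,0.3],[0,0,0],0],[[0.1,-0.15,0.5],[0,0,0],0],[[0.1,-0.15,0.5],[0,0,0],15],[[0.1,-0.15,0.5],[0,0,0],25],[[0.1,-0.15,0.2],[0,0,0],30],[[0.1,-0.15,-2],[0,0,0],30],[[0.1,-0.15,-5],[0,0,0],30],[[0.1,-0.15,-8],[0,0,0],30]]}}

```text
time_s: 15.58
eef_pos: [546.1, -73.3, 160.6]
ee_rot: [0.174, 0.983, -0.052, -0.008]
force: [1.1, -0.5, 0.7]
grip_width: 0.299
grip_force: 0.0
```

Emit:
{"op": "step_arm", "data": {"increments": [[[0,0,-5],[0,0,0],20],[[0,0,-10],[0,0,0],10],[[0,0,-14],[0,0,0],0],[[0,0,-14],[0,0,0],0],[[0,0,-14],[0,0,0],0]]}}

```text
time_s: 16.2
eef_pos: [550.5, -25.9, 290.0]
ee_rot: [0.174, 0.983, -0.052, -0.009]
force: [-0.4, -0.4, 0.1]
grip_width: 0.003
grip_force: 0.0
```

```bash
python3 -c "
from tgt import *
w=snap('wrist','w9');s=snap('scene','s9'); t=snap('top','t9');print(tool()[0],ctrl.sense()['force'])
cv2.imwrite('pics/c9.png',np.hstack([cv2.resize(w['img'][:,60:480,::-1],(400,400)),cv2.resize(s['img'][50:210,190:350,::-1],(400,400),interpolation=2)]))"
```

```text
[550.50682081 -26.05623765 289.67007639] [-1.04522267  0.01691456  0.70703559]
```

View pics/c9.png

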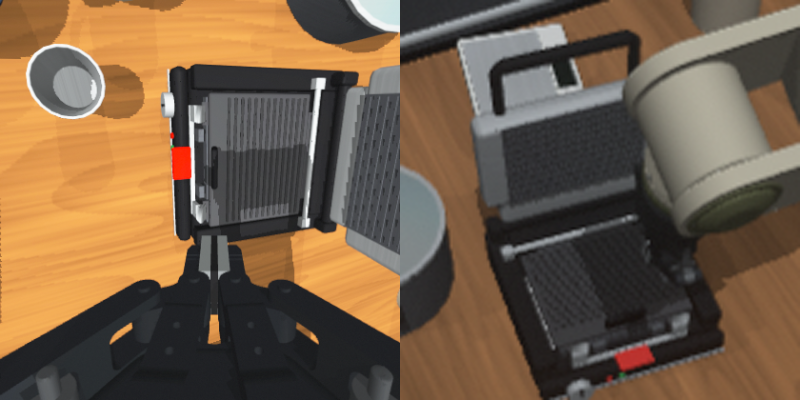

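The plate is seated flat under the rail, with both noses over its feet. In the scene crop the lid's handle bar runs from (500,55) to (630,35). I'll work out the lid angle from that.

```bash
cat >> tgt.py <<'E'
def bar(phi):
    a=phi+.0624; return O+gx*(120-240.5*np.cos(a))+[0,0,85+240.5*np.sin(a)]
E
python3 -c "
from tgt import *
c=load('s9');g=c['img'].sum(2)
for u in(246,256,266): print(u,g[58:84,u].tolist())
t=load('t0');
for f in(1.45,1.55,1.65,1.75): b=bar(f);print(f,b.round(1),proj(c,[b-gy*75,b,b+gy*75]).round(1).tolist(),proj(t,[b-gy*75,b,b+gy*75]).round(0).tolist())
gt=t['img'].sum(2);print(gt[222,385:440].tolist())"
```

```text
246 [176, 293, 397, 591, 588, 590, 588, 585, 553, 484, 487, 416, 99, 108, 109, 94, 89, 82, 287, 447, 447, 450, 452, 447, 454, 451]
256 [295, 291, 286, 287, 280, 252, 265, 410, 478, 346, 100, 106, 104, 92, 80, 82, 85, 92, 90, 92, 89, 87, 90, 91, 97, 92]
266 [294, 287, 285, 283, 289, 296, 263, 157, 107, 103, 103, 95, 80, 163, 266, 296, 296, 301, 299, 298, 303, 302, 286, 269, 262, 260]
1.45 [ 522.8 -278.7  325.1] [[284.3, 69.6], [258.7, 75.8], [232.6, 82.1]] [[395.0, 253.0], [397.0, 222.0], [398.0, 192.0]]
1.55 [ 520.3 -302.6  325.3] [[281.3, 64.1], [256.0, 70.2], [230.1, 76.4]] [[405.0, 254.0], [406.0, 223.0], [408.0, 193.0]]
1.65 [ 517.8 -326.5  323.1] [[278.3, 59.5], [253.3, 65.4], [227.7, 71.5]] [[414.0, 255.0], [416.0, 224.0], [417.0, 194.0]]
1.75 [ 515.3 -349.9  318.5] [[275.5, 55.7], [250.8, 61.5], [225.5, 67.5]] [[423.0, 255.0], [425.0, 225.0], [426.0, 195.0]]
[265, 251, 231, 220, 294, 474, 577, 629, 648, 641, 637, 606, 576, 579, 584, 538, 481, 260, 150, 177, 193, 192, 183, 164, 168, 153, 159, 162, 166, 162, 159, 167, 164, 164, 171, 168, 159, 167, 183, 276, 383, 373, 272, 264, 260, 265, 264, 270, 326, 379, 382, 381, 387, 380, 386]
```

```bash
python3 -c "
from tgt import *
b=bar(1.55);print(rel(b+[0,0,80],ori(yaw,0)))"
```

```text
(array([-0.1 , 30.1 , -1.31]), array([20.1, -0. , -0. ]))
```

Emit:
{"op": "step_arm", "data": {"increments": [[[0,0,-6],[3,0,0],60],[[0,5,-8],[6,0,0],60],[[-0.1,10,-8],[10,0,0],60],[[-0.1,15,-6],[14,0,0],60],[[-0.1,20,-4.5],[18,0,0],60],[[-0.1,25,-3],[20,0,0],60],[[-0.1,30.1,-1.3],[20,0,0],60],[[-0.1,30.1,-1.3],[20,0,0],60]]}}

```text
time_s: 17.35
eef_pos: [519.5, -306.1, 404.2]
ee_rot: [-0.0, 0.998, -0.055, -0.0]
force: [0.8, -0.3, -0.1]
grip_width: 0.601
grip_force: 0.0
```

```bash
python3 -c "
from tgt import *
b=bar(1.55);print(rel(b+[0,0,-14],ori(yaw,0)),tool()[0])
w=snap('wrist','w10');print(proj(w,[b-gy*75,b,b+gy*75]).round(1).tolist())
g=w['img'].sum(2); u,v=proj(w,b+gy*15)[0].round().astype(int); print(u,v,g[v,u-70:u+70:2].tolist())"
```

```text
(array([ 0.05, -0.35,  9.29]), array([-0. ,  0. , -0.3])) [ 519.48413942 -306.06615315  404.15058073]
[[279.6, 294.7], [278.6, 211.1], [277.5, 109.4]]
278 192 [242, 346, 299, 216, 346, 282, 207, 343, 278, 236, 343, 277, 267, 343, 264, 231, 342, 278, 296, 338, 258, 302, 743, 423, 386, 706, 739, 749, 755, 453, 124, 131, 150, 164, 168, 162, 147, 133, 116, 99, 87, 201, 254, 325, 320, 316, 317, 318, 335, 328, 320, 322, 319, 329, 331, 329, 324, 318, 338, 335, 332, 330, 327, 340, 342, 332, 332, 329, 340, 334]
```

The wrist camera puts the bar centre at column 278.5, against a predicted 278. I'll descend and grip it lightly.

Emit:
{"op": "step_arm", "data": {"increments": [[[0,-0.35,3],[0,0,0],60],[[0,-0.35,6],[0,0,0],60],[[0,-0.35,8],[0,0,0],60],[[0,-0.35,9.3],[0,0,0],60],[[0,-0.35,9.3],[0,0,0],40],[[0,-0.35,9.3],[0,0,0],10],[[0,-0.35,9.3],[0,0,0],10],[[0,-0.35,9.3],[0,0,0],10]], "squeeze": 25}}

```text
time_s: 18.4
eef_pos: [521.3, -299.3, 314.5]
ee_rot: [0.002, 0.999, -0.052, 0.002]
force: [-0.6, 0.4, 5.7]
grip_width: 0.201
grip_force: 25.3
```

```bash
python3 -c "
from tgt import *
print(ctrl.sense()['grip_width'],ctrl.sense()['force'],tool()[0])
for f in(1.55,1.4,1.25,1.1,.95,.8,.6,.4,.2,0): print(f,rel(bar(f)+[0,0,-14],ori(yaw,0))[0])"
```

```text
0.20087110193783184 [-0.56019738  0.42464756  5.68055668] [ 521.30316847 -299.28837963  314.54207333]
1.55 [-0.07  0.34  0.33]
1.4 [-0.07 -3.26  0.44]
1.25 [-0.07 -6.8   1.08]
1.1 [ -0.08 -10.21   2.25]
0.95 [ -0.08 -13.41   3.92]
0.8 [ -0.09 -16.32   6.04]
0.6 [ -0.11 -19.65   9.51]
0.4 [ -0.13 -22.22  13.56]
0.2 [ -0.15 -23.93  18.05]
0 [ -0.17 -24.72  22.78]
```

Emit:
{"op": "step_arm", "data": {"increments": [[[0,-1,0.1],[0,0,0],10],[[0,-2.2,0.2],[0,0,0],10],[[0,-3.4,0.4],[0,0,0],10],[[0,-4.6,0.55],[0,0,0],10],[[0,-5.8,0.8],[0,0,0],10],[[0,-6.8,1.1],[0,0,0],10],[[0,-8.5,1.6],[0,0,0],10],[[0,-10.2,2.2],[0,0,0],10]]}}

```text
time_s: 19.4
eef_pos: [532.2, -198.0, 292.4]
ee_rot: [0.002, 0.999, -0.053, 0.003]
force: [2.8, -4.4, 4.4]
grip_width: 0.198
grip_force: 27.5
```

```bash
python3 -c "
from tgt import *
print(tool()[0])
for f in(1.1,1.,.9,.8,.7,.6,.5,.4,.3,.2,.1,0): print(f,rel(bar(f)+[0,0,-13],ori(yaw,0))[0])"
```

```text
[ 532.19331226 -198.0186569   292.37689567]
1.1 [-0.09 -0.02 -0.03]
1.0 [-0.1  -2.18  1.02]
0.9 [-0.1  -4.23  2.29]
0.8 [-0.11 -6.13  3.75]
0.7 [-0.12 -7.89  5.39]
0.6 [-0.13 -9.46  7.21]
0.5 [ -0.15 -10.85   9.17]
0.4 [ -0.16 -12.04  11.26]
0.3 [ -0.17 -13.01  13.46]
0.2 [ -0.18 -13.76  15.74]
0.1 [ -0.19 -14.28  18.09]
0 [ -0.21 -14.56  20.48]
```

Emit:
{"op": "step_arm", "data": {"increments": [[[0,-1.1,0.5],[0,0,0],10],[[0,-2.2,1.0],[0,0,0],10],[[0,-3.2,1.65],[0,0,0],10],[[0,-4.2,2.3],[0,0,0],10],[[-0.1,-6.1,3.75],[0,0,0],10],[[-0.1,-7.9,5.4],[0,0,0],10],[[-0.1,-9.5,7.2],[0,0,0],10],[[-0.1,-10.85,9.2],[0,0,0],10]]}}

```text
time_s: 20.4
eef_pos: [542.8, -88.9, 198.5]
ee_rot: [0.001, 0.999, -0.052, 0.002]
force: [4.9, -1.5, 4.0]
grip_width: 0.196
grip_force: 28.1
```

```bash
python3 -c "
from tgt import *
print(tool()[0])
for f in(.5,.4,.3,.2,.1,0): print(f,rel(bar(f)+[0,0,-13],ori(yaw,0))[0])"
```

```text
[542.81154233 -88.89925542 198.49060474]
0.5 [-0.01  0.15 -0.17]
0.4 [-0.01 -1.03  1.92]
0.3 [-0.02 -2.    4.12]
0.2 [-0.03 -2.74  6.41]
0.1 [-0.04 -3.25  8.76]
0 [-0.05 -3.52 11.14]
```

Emit:
{"op": "step_arm", "data": {"increments": [[[0,-0.5,1.0],[0,0,0],10],[[0,-1.05,2.0],[0,0,0],10],[[0,-1.6,3.1],[0,0,0],10],[[0,-2.1,4.2],[0,0,0],10],[[0,-2.5,5.3],[0,0,0],10],[[0,-2.8,6.5],[0,0,0],10],[[0,-3.1,7.7],[0,0,0],10],[[0,-3.3,8.7],[0,0,0],10]]}}

```text
time_s: 21.4
eef_pos: [546.4, -55.7, 111.5]
ee_rot: [-0.0, 0.999, -0.052, 0.002]
force: [6.5, 3.7, 4.4]
grip_width: 0.196
grip_force: 30.4
```

Emit:
{"op": "step_arm", "data": {"increments": [[[0,-0.1,0.6],[0,0,0],10],[[0,-0.2,1.2],[0,0,0],10],[[0,-0.25,1.8],[0,0,0],10],[[0,-0.3,2.3],[0,0,0],10],[[0,-0.3,2.3],[0,0,0],10]]}}

```text
time_s: 22.02
eef_pos: [546.6, -52.5, 88.1]
ee_rot: [-0.001, 0.999, -0.052, 0.001]
force: [10.4, 7.0, -3.6]
grip_width: 0.198
grip_force: 30.4
```

```bash
python3 -c "
from tgt import *
print(tool()[0],ctrl.sense()['force'])
for f in(.05,0): print(f,rel(bar(f)+[0,0,-13],ori(yaw,0))[0])"
```

```text
[546.63399622 -52.46477447  88.07143452] [10.40931504  7.02310361 -3.57355264]
0.05 [-0.    0.26 -1.09]
0 [-0.01  0.15  0.11]
```

Emit:
{"op": "step_arm", "data": {"increments": [[[0,0.1,0.3],[0,0,0],10],[[0,0.1,0.3],[0,0,0],10],[[0,0.1,0.1],[0,0,0],45],[[0,0.1,0],[0,0,0],45],[[0,0.1,-2],[0,0,0],45],[[0,0.1,-6],[0,0,0],45],[[0,0.1,-6],[0,0,0],0],[[0,0.1,-6],[0,0,0],0]]}}

```text
time_s: 23.02
eef_pos: [545.5, -54.9, 148.1]
ee_rot: [0.001, 0.999, -0.052, 0.0]
force: [-0.2, 0.2, 0.1]
grip_width: 0.03
grip_force: 0.0
```

```bash
python3 -c "
from tgt import *
p,_=tool();b=bar(0);print(p,ctrl.sense()['force'],ctrl.sense()['grip_width'],rel(b+[0,0,9],ori(yaw,0))[0])
w=snap('wrist','w11');print(proj(w,[bar(0)+gy*s+[0,0,0] for s in(20,40)]).round(1).tolist())
u,v=proj(w,b+gy*40)[0].round().astype(int); g=w['img'].sum(2);print(u,v,g[v,u-40:u+40:2].tolist())"
```

```text
[545.45372772 -54.93580184 148.13452236] [-0.21432371  0.16372349  0.05660551] 0.02968453613051041 [ 0.08 -0.11  3.91]
[[281.2, 197.2], [281.1, 167.0]]
281 167 [425, 429, 426, 424, 425, 419, 419, 419, 413, 419, 415, 412, 321, 95, 103, 114, 123, 135, 138, 147, 137, 130, 123, 108, 93, 86, 74, 110, 117, 130, 144, 145, 128, 127, 118, 77, 76, 410, 491, 466]
```

Emit:
{"op": "step_arm", "data": {"increments": [[[0,-0.1,1.5],[0,0,0],0],[[0,-0.1,3],[0,0,0],0],[[0,-0.1,3.7],[0,0,0],0],[[0,-0.1,3.9],[0,0,0],0],[[0,-0.1,4.1],[0,0,0],0],[[0,-0.1,4.2],[0,0,0],0],[[0,-0.1,4.2],[0,0,0],0]]}}

```text
time_s: 23.95
eef_pos: [546.3, -54.0, 108.7]
ee_rot: [0.001, 0.999, -0.052, 0.001]
force: [-6.5, 2.4, 15.1]
grip_width: -0.0
grip_force: 7.1
```

Emit:
{"op": "step_arm", "data": {"increments": [[[0,0,-2],[0,0,0],0],[[0,0,-6],[0,0,0],0],[[0,0,-10],[0,0,0],0],[[0,0,-14],[0,0,0],0],[[0,0,-14],[0,0,0],0],[[0,0,-14],[0,0,0],0],[[0,0,-14],[0,0,0],0]]}}

```text
time_s: 24.82
eef_pos: [545.6, -53.8, 245.9]
ee_rot: [0.001, 0.999, -0.052, 0.0]
force: [-0.0, -0.0, 0.3]
grip_width: -0.001
grip_force: 0.0
```

```bash
python3 -c "
from tgt import *
print(ctrl.sense()['eef_pos'],ctrl.sense()['force']);print(ctrl.finish_job())"
```

```text
[545.64319873 -53.79535247 245.87663072] [-0.01714047 -0.01708766  0.28072003]
the job is handed in; nothing more can be done
None
```

I refitted the plate under the rail, where it held against a 28 N upward pull, released it, pressed the lid fully shut and handed the job in at about 25 s with the arm clear; the hand-in returned no verdict.

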